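# Set the warming plate going, switch by switch

### The job

Set the warming plate going to soften the butter, using only fingertip presses: push the white-dotted end of the yellow rocker on the black switch block fully down, then push the white-dotted end of the blue rocker on the plate's control deck fully down, and then press the green key right down, keep it down for about a second and let it come back up. Work strictly in that order, do not press the red key, and leave the butter dish and everything else standing where it is; nothing is to be picked up.

Things in the scene. Friction and masses are not known exactly. Their poses are not given: they have to be found in the camera images.
- mains_base: Black fixed switch block, 190 mm (x) by 78 mm (y) by 40 mm high, with the yellow rocker on its -x half and a round white socket on its +x half. Origin: centre of its underside, on the counter; z up. It may be turned a good way either way.
- mains (a joint): Yellow rocker on the switch block, rad. -0.2 = fully off (dotted end raised), +0.2 = fully on (dotted end down). Stays where it is left; friction of 0.08 N m at the hinge (about 3 N at the dot).
- mains_pivot (a point): Hinge point of the yellow rocker, fixed to the block: 40 mm to -x of the block's origin and 54 mm above the counter. Axes parallel to the block's. Paddle 76 mm long (x), 40 mm wide (y), 12 mm thick, hinged at its middle about y; this point is in the paddle's mid-thickness, so the level top is 6 mm above it.
- mains_dot (a point): Centre of the white dot (14 mm across) on the top face of the yellow paddle, 28 mm from the hinge towards the block's -x end; it moves with the paddle, about 11 mm down from off to on. This is where to push straight down.
- warmer: Fixed warming plate, 300 by 300 mm. Control deck along its -x (robot) side, 110 mm deep, 35 mm high, with three 86 mm by 66 mm grey modules side by side at 90 mm spacing (blue rocker, green key, red key, in any order); the black hot surface behind is 55 mm high and carries the butter dish. Origin: centre of its underside on the counter; z up.
- mode (a joint): Blue rocker on the control deck, rad. -0.2 = fully off (dotted end, towards the robot, raised), +0.2 = fully on (dotted end down). Stays where it is left; friction of 0.08 N m.
- mode_pivot (a point): Hinge point of the blue rocker, fixed, 55 mm above the counter; axes parallel to the warming plate's. Paddle 76 mm long (x), 40 mm wide (y), 12 mm thick, hinged at its middle about y; its level top is 6 mm above this point.
- mode_dot (a point): Centre of the white dot (14 mm across) on the top face of the blue paddle, 28 mm from the hinge towards the plate's -x side; moves with the paddle, about 11 mm down from off to on. This is where to push straight down.
- start (a joint): Green round start key, m: 0 = up, 0.008 = right down. Sprung: 1 N to start moving, 5 N fully down; comes back up when let go.
- start_top (a point): Centre of the top face of the green key (36 mm across), 59 mm above the counter when up; moves with the key. The key stands 12 mm proud of its 46 mm black collar.
- cancel (a joint): Red round cancel key, m: 0 = up, 0.008 = down. Same key as the green one; not to be pressed.
- cancel_top (a point): Centre of the top face of the red key (36 mm across), 59 mm above the counter.
- butter_dish: White ceramic butter dish with a blue knob, 95 mm (x) by 160 mm (y), 64 mm high, loose on the hot surface. Origin: centre of its underside.
- infuser: Loose steel tea infuser, 66 mm across, 58 mm high, with a small wire handle. Origin: centre of its underside.
- funnel: Loose yellow plastic funnel standing mouth down, 100 mm across, 95 mm high. Origin: centre of its underside.
- mug: Loose blue mug, 80 mm across without its handle, 90 mm high. Origin: centre of its underside.
- egg_cup: Loose terracotta egg cup, 48 mm across, 58 mm high. Origin: centre of its underside.
- salt_pot: Loose wooden salt pot, 48 mm across, 100 mm high. Origin: centre of its underside.
Things that resemble listed ones, but are neither listed nor needed, are in the scene too. What is meant by the mains_base is not purple, and is the smaller of those in its own colour.

How it is judged:
On the way, in this order (a step that is already met when the one before it is completed fails the run):
1. the yellow rocker is pushed on (value of joint mains above 0.12 rad), for 0.1 s.
2. then the blue rocker is pushed on (value of joint mode above 0.12 rad), for 0.1 s.
3. then the green key is pressed right down and kept down for most of a second (value of joint each of mains, mode above 0.12 rad and value of joint start above 0.006 m), for 0.7 s.
At the end, for the whole second after the job is handed in: Both rockers are on (past 0.12 of 0.2 rad), the green and red keys are up (within 2 mm), and the butter dish, infuser, funnel, mug, egg cup and salt pot are within 20 mm of where they started (value of joint each of mains, mode above 0.12 rad and value of joint each of start, cancel below 0.002 m and distance of each of butter_dish, infuser, funnel, mug, egg_cup, salt_pot from where it was at the start of the episode below 0.02 m); the robot touches nothing.
It fails at once if the blue rocker is worked while the yellow one is off (value of joint mode above -0.05 rad and value of joint mains below 0 rad).
It fails at once if the green key is pressed while a rocker is still off (value of joint start above 0.003 m and value of joint any of mains, mode below 0 rad).
It fails at once if the red key is pressed (value of joint cancel above 0.003 m).
It fails at once if a bystander is lifted, carried or pushed more than 20 mm (distance of any of butter_dish, infuser, funnel, mug, egg_cup, salt_pot from where it was at the start of the episode above 0.02 m).
It also fails if it takes over 48 s, if anything falls off the work surface, if the arm or the gripper's body presses on something with over 40 N, if the wrist force passes 120 N, or if a joint passes its speed limit or range.

### The arm

A 6-joint arm with a two-finger parallel gripper is mounted at the origin on the work surface. World frame = base frame: x ahead of the robot, y to its left, z up, the work surface at z = 0. Lengths are in m, angles in rad, forces in N, time in s.
With the tool pointing down it reaches from about 0.35 to 1 m from the base axis. Payload 7.1 kg.
Tool frame: the origin (TCP) lies at the very end of the fingers, on their centre line; the grasp point (between the pads) lies 19 mm behind it; z points along the fingers, y is the direction in which the jaws open and shut (so a half turn about z gives the same grasp; the last joint's range is limited). The gripper opens to 85 mm and grips with 20 to 120 N. Pads are 22 mm wide; open, the fingers measure 114 mm over their backs; the gripper's body (76 mm by 85 mm) begins 54 mm behind the grasp point. The pads swing forward as they close: fully open they stand 13 mm farther back than shut.
Start: joints at [-1.279, 0.423, 1.63, -0, 1.089, -0.019], TCP at [0.191, -0.595, 0.231] pointing down, gripper open.
Joint ranges: [-3, 3], [-0.9, 2.11], [0.09, 2.58], [-1.31, 4.45], [0.11, 2.69], [-2.54, 2.54]. Speed limits (rad/s): [2.39, 2.39, 3.01, 3.14, 3.14, 3.14].

### API

Orientations are given as a unit quaternion [x, y, z, w].
In Python, from rig import bot gives the robot as it stands.
- The arm moves only by the tool drive_tool, never from a script. Its argument "series" is a list of rows, each an object with "fingers": the closure, from 0 (fully open) to 1 (shut); "dp": the shift along the tool's x, y, z in mm, a list of three; "dr": the turn, a rotation vector about the tool's x, y, z in rad, a list of three. A call has 1 to 8 rows; each row is the pose to reach, as a shift and turn from the pose measured when the call began, along the tool's axes at that moment; what a row does not reach only later rows make up. A row lasts 1/10 s, in which the tool goes at most 50 mm and 8.59 degrees, less where a joint would pass 70% of its speed; a pose out of reach is approached as far as the arm can. A call with a gripper value outside its range is refused whole. The fingers move at their own pace and stop on an object; "newtons" is the grip in N (left out, the last holds). Time passes only in rows, so rows that repeat a pose let the fingers close. It gives the time, the measured TCP pose, the force and the opening at its end, in the units of the state.
- bot.get_obs(): the state, without advancing time (a new reading comes with each control period).
- bot.get_image(name): name is "side" or "top"; returns (picture, depth): 384x512x3 uint8, red, green, blue; 384x512 float32, m along the optical axis (not along the pixel's ray), 0 where there is no reading.
- bot.get_calibration(name): a dict with "vfov" (degrees; the focal length in pixels is half the picture's height over the tangent of half this angle, whatever the lens; pixels are square), "cx", "cy" (the principal point, pixels), "position" and "orientation" of the camera in the world. Camera axes: x right, y down, z forward; pixel columns grow to the right and rows downward; lengths in m; the calibration is good to about 2 mm. A picture is of the moment at which its call begins. get_calibration takes no time and is no camera call.
- bot.sign_off(): hands the job in, once; it reports no verdict.
Trained networks look in the newest picture that a camera, given by its name, has taken for a name from the list of things; names that differ only in an ending like _2 or _b are one class to them, and where a whole thing is asked for, a point or a joint stands for the part that bears it (a point fixed in the world has none). Each returns a list of dicts, best first, with "p" (0 to 1); they miss things now and then, are a little off and sometimes report something else, mostly with a low value. They report only what shows in the picture. A call takes as long as a camera call. They do not tell look-alikes from the thing itself.
- bot.look_for(label, camera): "extent" ([left, top, width, height] in pixels, round what is visible of it).
The state is a dict: "time": time; "joints": joint angles; "qvel": joint speeds; "joint_torque": joint torques, N m; "eef_pos": TCP position; "ee_rot": TCP orientation; "wrist_force": force on the tool from outside, world axes, zero at the start; "moment": the same for the moment, N m; "gripper_width": opening from 0.0 (shut) to 1.0 (fully open).
Only numpy, scipy, OpenCV 4.12 (cv2) and the standard library are available. Lean on these libraries where they do the work, as an engineer would, in place of code of your own. Each camera call takes 0.05 s, during which the arm holds its last target. There are 200 camera calls.

## Working session

There is one attempt and no reset: what is moved stays moved. The work goes in short steps, Python scripts to look and compute and a tool call to move; the robot and the scene stay as the last step left them, time stands still between calls to the robot, and variables do not carry over. Pictures are saved under pics/ and viewed, about 8 in all and at most 12, crops included, and the job is handed in when it is done.

Besides the shell and the picture viewer there is one more tool, called after "Call:" as name(argument=value, ...), one argument or row to a line, values as JSON. drive_tool: Moves the arm, as the interface text tells. Its arguments: {"type":"object","properties":{"series":{"type":"array"},"newtons":{"type":"number"}},"required":["series"]}

```bash
mkdir -p pics; cat > h.py <<'E'
import numpy as np,cv2
from rig import bot
from scipy.spatial.transform import Rotation as R
def grab(n):
    im,d=bot.get_image(n); np.savez(f'{n}.npz',im=im,d=d); return im,d
def pts(n,d):
    c=bot.get_calibration(n); f=d.shape[0]/2/np.tan(np.radians(c['vfov'])/2)
    v,u=np.mgrid[:d.shape[0],:d.shape[1]]
    P=np.stack([(u-c['cx'])/f*d,(v-c['cy'])/f*d,d],-1)
    return P@R.from_quat(c['orientation']).as_matrix().T+np.array(c['position'])
E
python3 - <<'E'
from h import *
for n in('top','side'):
    im,d=grab(n); print(bot.get_calibration(n)); cv2.imwrite(f'pics/{n}1.png',cv2.resize(im[...,::-1],(800,600)))
    P=pts(n,d)
    for l in('mains_base','mains_dot','mode_dot','start_top','cancel_top','mains','mode'):
        for r in bot.look_for(l,n)[:4]:
            x,y,w,h=r['extent'];p=P[min(383,int(y+h/2)),min(511,int(x+w/2))]; print(n,l,round(r['p'],2),np.round(r['extent'],0),p.round(3))
E
```

```text
{'vfov': 42.509711180914536, 'cx': 258.2526399786306, 'cy': 198.28105147841663, 'position': array([0.12445315, 0.01003904, 1.95148729]), 'orientation': array([ 0.70847028, -0.6988241 ,  0.06980615, -0.06958336])}
top mains_base 0.85 [268. 219.  52.  44.] [ 0.343 -0.128  0.049]
top mains_base 0.81 [137. 248.  73.  65.] [0.183 0.326 0.082]
top mains_base 0.8 [159. 175.  47.  48.] [0.502 0.312 0.047]
top mains_dot 0.79 [170. 273.  28.  29.] [0.157 0.286 0.092]
top mains_dot 0.54 [294. 237.  19.  18.] [ 0.322 -0.162  0.062]
top mains_dot 0.49 [179. 195.  16.  18.] [0.479 0.293 0.066]
top mains_dot 0.28 [310. 178.   8.  11.] [ 0.568 -0.203  0.058]
top mode_dot 0.73 [283. 175.  13.  15.] [ 0.569 -0.108  0.065]
top start_top 0.65 [309. 177.  10.   9.] [ 0.577 -0.207  0.054]
top start_top 0.56 [372. 173.  27.  29.] [ 0.566 -0.494  0.011]
top start_top 0.4 [178. 194.  17.  21.] [0.476 0.293 0.059]
top cancel_top 0.74 [304. 177.  15.  11.] [ 0.572 -0.195  0.057]
top cancel_top 0.39 [261. 178.   8.   5.] [ 0.578 -0.014  0.055]
top mains 0.82 [167. 273.  29.  27.] [0.161 0.294 0.092]
top mains 0
[... 551 characters left out ...]
[0.488 0.331 0.042]
side mains_dot 0.65 [289. 271.  47.  29.] [0.157 0.306 0.088]
side mains_dot 0.59 [194. 234.  26.  20.] [0.482 0.291 0.062]
side mains_dot 0.57 [315. 178.  25.  12.] [ 0.315 -0.152  0.062]
side mains_dot 0.47 [180. 141.  47.  36.] [ 0.706 -0.013  0.106]
side mode_dot 0.68 [239. 164.  28.   9.] [ 0.569 -0.104  0.064]
side start_top 0.57 [242. 165.  17.   8.] [ 0.57  -0.093  0.066]
side mains 0.95 [289. 268.  48.  34.] [0.157 0.306 0.088]
side mains 0.73 [239. 160.  28.  24.] [ 0.56  -0.084  0.062]
side mains 0.56 [196. 239.  25.  20.] [0.467 0.303 0.059]
side mains 0.45 [314. 181.  25.   9.] [ 0.314 -0.142  0.063]
side mode 0.62 [240. 166.  23.   6.] [ 0.57  -0.093  0.066]
```

```bash
python3 -c "
from rig import bot;print(bot.get_obs())"
```

```text
{'time': 0.8, 'joints': array([-1.27900555e+00,  4.23056673e-01,  1.62989348e+00,  1.80617239e-05,
        1.08860683e+00, -1.89880697e-02]), 'qvel': array([-0.00037974, -0.00162687,  0.00081458,  0.00070895,  0.00033379,
       -0.00053796]), 'joint_torque': array([ 1.62950866e-03, -5.57272661e+01, -2.82129389e+01, -2.89382172e-05,
        6.71447742e-04, -9.34942193e-06]), 'eef_pos': array([ 0.19115826, -0.59503792,  0.2313487 ]), 'ee_rot': array([9.87951984e-01, 1.54760707e-01, 1.03520279e-05, 1.65806910e-05]), 'wrist_force': array([ 0.24879741, -0.32345036, -0.12268286]), 'moment': array([0.01104205, 0.02548947, 0.01284841]), 'gripper_width': 0.9958993766177301}
```

View pics/top1.png

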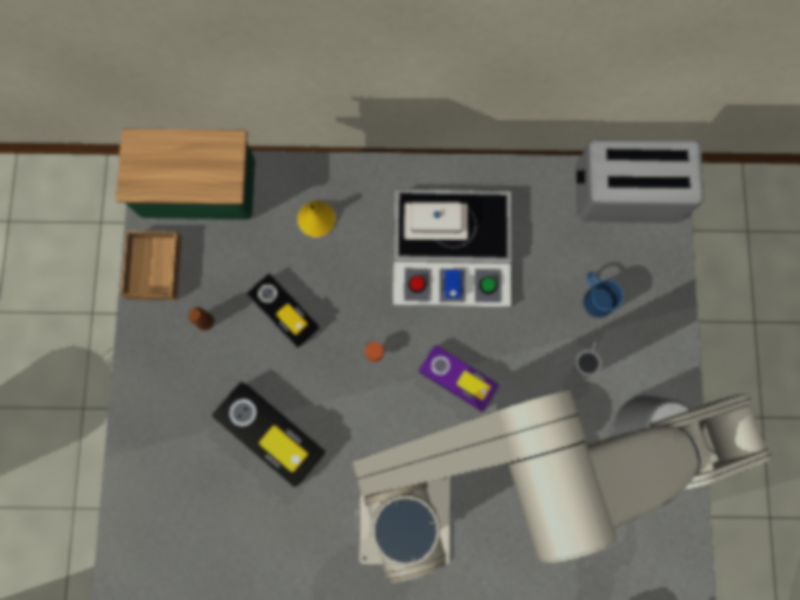

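View pics/side1.png

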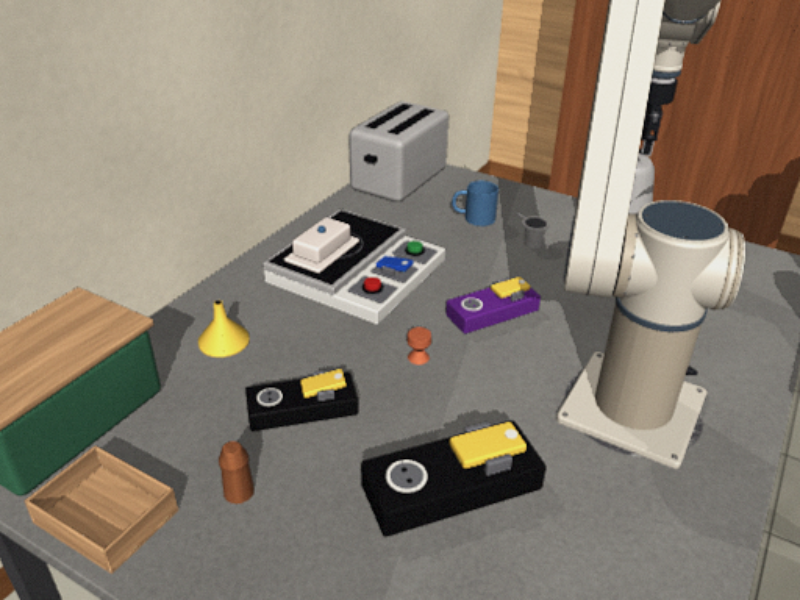

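The overhead view shows two black blocks. The smaller one, at about (282,310) in the 800 px picture, is the mains block, with its dot near (299,325). The big black block at (268,435) and the purple one are look-alikes. On the deck, from left to right, are red (417,284), blue (453,284) with its dot nearest the robot, and green (488,285). Next I'll measure these.

```bash
cat > m.py <<'E'
from h import *
def meas(n):
    z=np.load(n+'.npz'); P=pts(n,z['d']); H=cv2.cvtColor(z['im'],cv2.COLOR_RGB2HSV); X,Y,Z=P[...,0],P[...,1],P[...,2]
    h,s,v=[H[...,i].astype(int) for i in range(3)]
    yr=(abs(X-.5)<.11)&(abs(Y-.31)<.11); wr=(abs(X-.575)<.06)&(abs(Y+.11)<.16)&(Z>.035)
    def rep(k,m,top=True):
        q=P[m]
        if len(q)<5: print(n,k,len(q)); return
        r=cv2.minAreaRect(q[:,:2].astype(np.float32)*1000)
        print(n,k,len(q),'mean',q.mean(0).round(4),'rect',np.round(r[0],1),np.round(r[1],1),round(r[2],1))
    rep('block',yr&(Z>.032)&(Z<.075))
    Y1=yr&(h>20)&(h<35)&(s>120)&(v>60)&(Z>.045); rep('yellow',Y1)
    q=P[Y1]; A=np.c_[q[:,:2],np.ones(len(q))]; print(' plane',np.linalg.lstsq(A,q[:,2],rcond=None)[0])
    rep('blue',wr&(h>100)&(h<130)&(s>120)&(v>50))
    rep('green',wr&(h>40)&(h<85)&(s>100)&(v>40)); rep('red',wr&((h<8)|(h>172))&(s>120)&(v>50))
    rep('deck',(abs(X-.66)<.19)&(abs(Y+.11)<.2)&(Z>.03)&(Z<.06))
E
python3 -c "
from m import *
meas('top');meas('side')
a=np.load('top.npz')['im'][160:240,150:340,::-1];b=np.load('side.npz')['im'][120:290,150:290,::-1]
cv2.imwrite('pics/c.png',np.vstack([cv2.resize(a,(760,320),interpolation=2)]))"
```

```text
top block 896 mean [0.5029 0.3175 0.0463] rect [505.5 319.6] [192.5  77.8] 44.3
top yellow 189 mean [0.4772 0.2928 0.0608] rect [477.7 294.3] [82.7 44.2] 46.1
 plane [-0.06254111 -0.18401273  0.14451541]
top blue 176 mean [ 0.5738 -0.109   0.06  ] rect [ 572.3 -110.9] [74.9 43.8] 0.2
top green 83 mean [ 0.5729 -0.1993  0.0563] rect [ 575.1 -199.2] [38.3 40.7] 14.5
top red 82 mean [ 0.5728 -0.0194  0.0576] rect [574.9 -19.7] [38.8 37.2] 38.2
top deck 3874 mean [ 0.6548 -0.1184  0.0477] rect [ 672.8 -111.4] [301.  302.9] 89.6
side block 1514 mean [0.5024 0.3249 0.046 ] rect [508.2 319. ] [189.2  83.9] 44.4
side yellow 298 mean [0.4785 0.2947 0.0603] rect [476.7 293.5] [76.  48.1] 42.5
 plane [-0.07220575 -0.14773678  0.13837786]
side blue 142 mean [ 0.5721 -0.1053  0.061 ] rect [ 575.1 -109.1] [42.8 76.9] 88.5
side green 62 mean [ 0.5724 -0.1941  0.0568] rect [ 571.6 -195.7] [32.5 29.1] 30.2
side red 84 mean [ 0.5737 -0.0149  0.0567] rect [576.5 -17.2] [33.4 37.3] 60.7
side deck 3118 mean [ 0.6429 -0.0843  0.0476] rect [ 675.  -111.8] [308.5 306.3] 89.4
```

View pics/c.png

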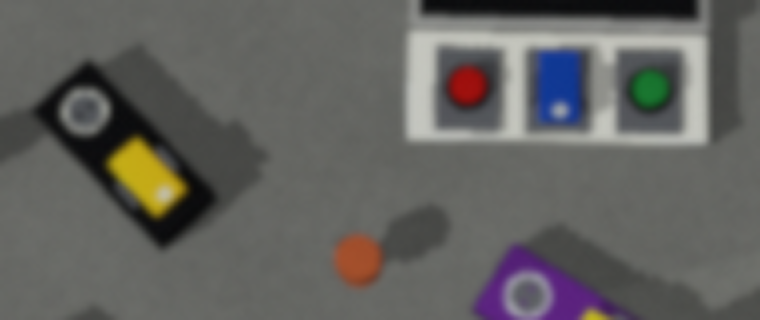

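Measured poses:
- Block: centre (0.505, 0.319), yaw about 44.5°, so the yellow dot is at about (0.457, 0.271).
- Blue dot: about (0.545, -0.110).
- Green key: about (0.574, -0.198).

I'll close the fingers and travel high.

```bash
cat > g.py <<'E'
import sys
from h import *
a=[float(v) for v in sys.argv[1:]]
o=bot.get_obs(); r=R.from_quat(o['ee_rot'])
c,s=np.cos(np.radians(a[3])),np.sin(np.radians(a[3]))
t=R.from_matrix(np.array([[c,s,0],[s,-c,0],[0,0,-1]]))
print('t',round(o['time'],2),'pos',o['eef_pos'].round(4),'F',o['wrist_force'].round(1),'w',round(o['gripper_width'],2))
print('dp',(r.inv().apply(np.array(a[:3])-o['eef_pos'])*1000).round(1),'dr',(r.inv()*t).as_rotvec().round(3))
E
python3 g.py .5 -.25 .2 20
```

```text
t 0.8 pos [ 0.1912 -0.595   0.2313] F [ 0.2 -0.3 -0.1] w 1.0
dp [ 399.6 -234.1   31.3] dr [ 0.    -0.    -0.038]
```

Call:
drive_tool(
  series=[
    {"fingers":1,"dp":[400,-234,31],"dr":[0,0,-0.04]},
    {"fingers":1,"dp":[400,-234,31],"dr":[0,0,-0.04]},
    {"fingers":1,"dp":[400,-234,31],"dr":[0,0,-0.04]},
    {"fingers":1,"dp":[400,-234,31],"dr":[0,0,-0.04]},
    {"fingers":1,"dp":[400,-234,31],"dr":[0,0,-0.04]},
    {"fingers":1,"dp":[400,-234,31],"dr":[0,0,-0.04]},
    {"fingers":1,"dp":[400,-234,31],"dr":[0,0,-0.04]},
    {"fingers":1,"dp":[400,-234,31],"dr":[0,0,-0.04]},
  ],
  newtons=40,
)

```text
time: 1.6
eef_pos: [0.4587, -0.2962, 0.2048]
ee_rot: [0.985, 0.174, 0.0, 0.0]
wrist_force: [0.2, 0.1, -0.4]
gripper_width: -0.004
```

```bash
python3 g.py .5 .1 .2 30
```

```text
t 1.6 pos [ 0.4587 -0.2962  0.2048] F [ 0.2  0.1 -0.4] w -0.0
dp [ 174.9 -357.9    4.6] dr [ 0.001 -0.    -0.173]
```

Call:
drive_tool(
  series=[
    {"fingers":1,"dp":[175,-358,5],"dr":[0,0,-0.17]},
    {"fingers":1,"dp":[175,-358,5],"dr":[0,0,-0.17]},
    {"fingers":1,"dp":[175,-358,5],"dr":[0,0,-0.17]},
    {"fingers":1,"dp":[175,-358,5],"dr":[0,0,-0.17]},
    {"fingers":1,"dp":[175,-358,5],"dr":[0,0,-0.17]},
    {"fingers":1,"dp":[175,-358,5],"dr":[0,0,-0.17]},
    {"fingers":1,"dp":[175,-358,5],"dr":[0,0,-0.17]},
    {"fingers":1,"dp":[175,-358,5],"dr":[0,0,-0.17]},
  ],
)

```text
time: 2.4
eef_pos: [0.5001, 0.102, 0.2]
ee_rot: [0.966, 0.257, 0.001, 0.0]
wrist_force: [0.3, -0.3, -0.5]
gripper_width: -0.002
```

```bash
python3 g.py .456 .271 .14 44.5
```

```text
t 2.4 pos [0.5001 0.102  0.2   ] F [ 0.3 -0.3 -0.5] w -0.0
dp [  45.8 -168.6   59.9] dr [ 0.001 -0.001 -0.256]
```

Call:
drive_tool(
  series=[
    {"fingers":1,"dp":[46,-169,60],"dr":[0,0,-0.256]},
    {"fingers":1,"dp":[46,-169,60],"dr":[0,0,-0.256]},
    {"fingers":1,"dp":[46,-169,60],"dr":[0,0,-0.256]},
    {"fingers":1,"dp":[46,-169,60],"dr":[0,0,-0.256]},
    {"fingers":1,"dp":[46,-169,60],"dr":[0,0,-0.256]},
    {"fingers":1,"dp":[46,-169,60],"dr":[0,0,-0.256]},
    {"fingers":1,"dp":[46,-169,60],"dr":[0,0,-0.256]},
  ],
)

```text
time: 3.1
eef_pos: [0.4564, 0.2709, 0.1401]
ee_rot: [0.926, 0.378, 0.001, 0.0]
wrist_force: [-0.0, -0.6, 0.2]
gripper_width: -0.004
```

```bash
python3 g.py .456 .271 .085 44.5; python3 -c "
from h import *
a,_=grab('side');b,_=grab('top')
cv2.imwrite('pics/d.png',np.hstack([cv2.resize(a[190:290,140:240,::-1],(400,400)),cv2.resize(b[160:240,140:220,::-1],(400,400))]))"
```

```text
t 3.1 pos [0.4564 0.2709 0.1401] F [-0.  -0.6  0.2] w -0.0
dp [-0.3 -0.4 55.1] dr [ 0.001 -0.001 -0.   ]
```

View pics/d.png

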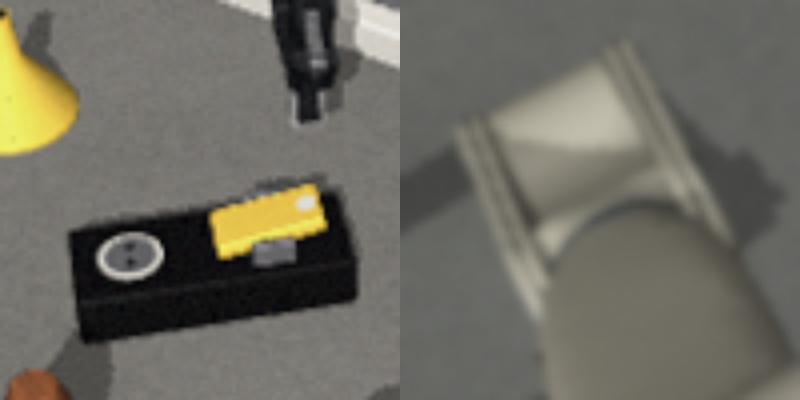

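In the side view the fingertip (310,120) is right above the white dot (305,203), which is the raised end of the smaller black block's rocker. Pressing now.

Call:
drive_tool(
  series=[
    {"fingers":1,"dp":[0,0,40],"dr":[0,0,0]},
    {"fingers":1,"dp":[0,0,65],"dr":[0,0,0]},
    {"fingers":1,"dp":[0,0,72],"dr":[0,0,0]},
    {"fingers":1,"dp":[0,0,76],"dr":[0,0,0]},
    {"fingers":1,"dp":[0,0,80],"dr":[0,0,0]},
    {"fingers":1,"dp":[0,0,83],"dr":[0,0,0]},
    {"fingers":1,"dp":[0,0,83],"dr":[0,0,0]},
  ],
)

```text
time: 3.9
eef_pos: [0.4573, 0.2706, 0.058]
ee_rot: [0.926, 0.378, 0.002, 0.0]
wrist_force: [-1.1, -0.8, 1.7]
gripper_width: 0.003
```

Call:
drive_tool(
  series=[
    {"fingers":1,"dp":[0,0,2],"dr":[0,0,0]},
    {"fingers":1,"dp":[0,0,3.5],"dr":[0,0,0]},
    {"fingers":1,"dp":[0,0,5],"dr":[0,0,0]},
    {"fingers":1,"dp":[0,0,5],"dr":[0,0,0]},
  ],
)

```text
time: 4.3
eef_pos: [0.4574, 0.2706, 0.0549]
ee_rot: [0.926, 0.378, 0.002, 0.0]
wrist_force: [-7.3, -6.9, 23.4]
gripper_width: -0.001
```

23 N at the end, so the rocker has reached its stop. I'll lift, then check the tilt once the tool is clear.

Call:
drive_tool(
  series=[
    {"fingers":1,"dp":[0,0,-30],"dr":[0,0,0]},
    {"fingers":1,"dp":[0,0,-80],"dr":[0,0,0]},
    {"fingers":1,"dp":[0,0,-120],"dr":[0,0,0]},
    {"fingers":1,"dp":[0,0,-120],"dr":[0,0,0]},
  ],
)

```text
time: 4.7
eef_pos: [0.4606, 0.2729, 0.1808]
ee_rot: [0.926, 0.378, 0.008, -0.0]
wrist_force: [1.2, -0.5, 0.1]
gripper_width: -0.001
```

```bash
python3 g.py .544 -.1105 .17 0; python3 -c "
from h import *
a,_=grab('side');
from m import meas
meas('side')" | head -4
```

```text
t 4.7 pos [0.4606 0.2729 0.1808] F [ 1.2 -0.5  0.1] w -0.0
dp [-209.   332.1    9.4] dr [-0.001 -0.016  0.775]
side block 1516 mean [0.5031 0.3256 0.0459] rect [507.8 318.4] [190.6  85. ] 44.6
side yellow 294 mean [0.479  0.2954 0.0611] rect [478.  292.6] [74.4 49.9] 45.9
 plane [ 0.17990808  0.07440518 -0.04707965]
side blue 141 mean [ 0.5724 -0.1054  0.0608] rect [ 575.2 -109.7] [76.2 43.4] 2.0
```

The paddle's slope changed from -0.16 to about +0.18 rad, so yellow is on. Moving to blue.

Call:
drive_tool(
  series=[
    {"fingers":1,"dp":[-209,332,9],"dr":[0,-0.016,0.775]},
    {"fingers":1,"dp":[-209,332,9],"dr":[0,-0.016,0.775]},
    {"fingers":1,"dp":[-209,332,9],"dr":[0,-0.016,0.775]},
    {"fingers":1,"dp":[-209,332,9],"dr":[0,-0.016,0.775]},
    {"fingers":1,"dp":[-209,332,9],"dr":[0,-0.016,0.775]},
    {"fingers":1,"dp":[-209,332,9],"dr":[0,-0.016,0.775]},
    {"fingers":1,"dp":[-209,332,9],"dr":[0,-0.016,0.775]},
    {"fingers":1,"dp":[-209,332,9],"dr":[0,-0.016,0.775]},
  ],
)

```text
time: 5.55
eef_pos: [0.5422, -0.1137, 0.1668]
ee_rot: [1.0, -0.0, -0.003, 0.001]
wrist_force: [0.7, 0.5, 0.6]
gripper_width: 0.0
```

```bash
python3 g.py .544 -.1105 .11 0
```

```text
t 5.55 pos [ 0.5422 -0.1137  0.1668] F [0.7 0.5 0.6] w 0.0
dp [ 2.1 -3.2 56.8] dr [ 0.001  0.005 -0.001]
```

Call:
drive_tool(
  series=[
    {"fingers":1,"dp":[2,-3,30],"dr":[0,0.005,0]},
    {"fingers":1,"dp":[2,-3,57],"dr":[0,0.005,0]},
    {"fingers":1,"dp":[2,-3,57],"dr":[0,0.005,0]},
    {"fingers":1,"dp":[2,-3,57],"dr":[0,0.005,0]},
  ],
)

```text
time: 5.95
eef_pos: [0.5433, -0.1104, 0.1089]
ee_rot: [1.0, -0.0, -0.001, 0.0]
wrist_force: [1.3, 0.4, -0.0]
gripper_width: -0.002
```

```bash
python3 g.py .544 -.1105 .055 0; python3 -c "
from h import *
a,_=grab('side')
cv2.imwrite('pics/e.png',cv2.resize(a[120:220,170:300,::-1],(780,600)))"
```

```text
t 5.95 pos [ 0.5433 -0.1104  0.1089] F [ 1.3  0.4 -0. ] w -0.0
dp [ 0.9  0.  53.9] dr [ 0.     0.002 -0.   ]
```

View pics/e.png

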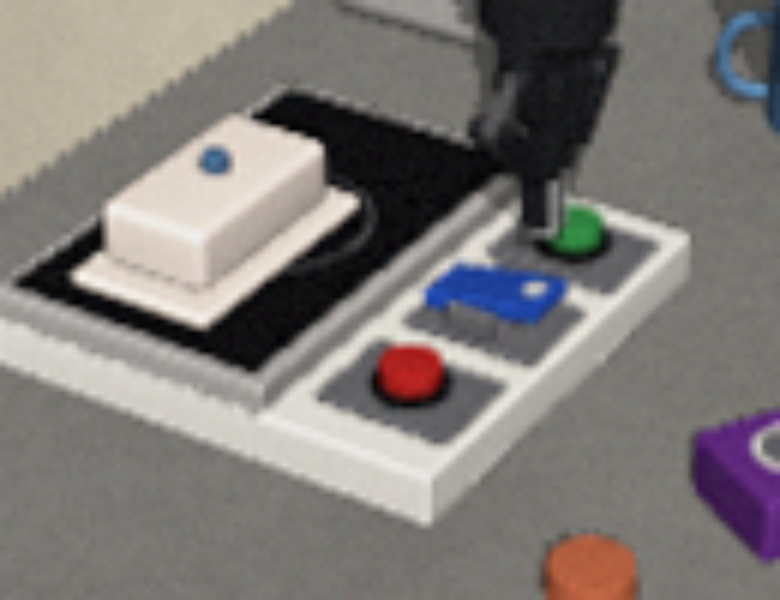

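The tip (540,235) is straight above the blue dot (537,290), and the red and green keys are clear. Pressing.

Call:
drive_tool(
  series=[
    {"fingers":1,"dp":[1,0,30],"dr":[0,0,0]},
    {"fingers":1,"dp":[1,0,40],"dr":[0,0,0]},
    {"fingers":1,"dp":[1,0,44],"dr":[0,0,0]},
    {"fingers":1,"dp":[1,0,48],"dr":[0,0,0]},
    {"fingers":1,"dp":[1,0,51],"dr":[0,0,0]},
    {"fingers":1,"dp":[1,0,52.5],"dr":[0,0,0]},
    {"fingers":1,"dp":[1,0,53.5],"dr":[0,0,0]},
    {"fingers":1,"dp":[1,0,53.5],"dr":[0,0,0]},
  ],
)

```text
time: 6.8
eef_pos: [0.5448, -0.1105, 0.0565]
ee_rot: [1.0, -0.0, -0.0, 0.0]
wrist_force: [-3.5, 0.8, 4.1]
gripper_width: -0.003
```

Call:
drive_tool(
  series=[
    {"fingers":1,"dp":[0,0,1],"dr":[0,0,0]},
    {"fingers":1,"dp":[0,0,2],"dr":[0,0,0]},
    {"fingers":1,"dp":[0,0,2],"dr":[0,0,0]},
  ],
)

```text
time: 7.1
eef_pos: [0.5449, -0.1105, 0.0558]
ee_rot: [1.0, -0.0, -0.0, 0.0]
wrist_force: [-7.2, 0.8, 16.4]
gripper_width: 0.002
```

At the stop with 16 N. Lifting and checking.

Call:
drive_tool(
  series=[
    {"fingers":1,"dp":[0,0,-20],"dr":[0,0,0]},
    {"fingers":1,"dp":[0,0,-50],"dr":[0,0,0]},
    {"fingers":1,"dp":[0,0,-54],"dr":[0,0,0]},
    {"fingers":1,"dp":[0,0,-54],"dr":[0,0,0]},
  ],
)

```text
time: 7.5
eef_pos: [0.5464, -0.1108, 0.1108]
ee_rot: [1.0, -0.0, 0.002, 0.001]
wrist_force: [-0.1, -0.0, -0.1]
gripper_width: -0.001
```

```bash
python3 g.py .574 -.1985 .11 0; python3 -c "
from h import *
a,d=grab('side');P=pts('side',d);H=cv2.cvtColor(a,cv2.COLOR_RGB2HSV).astype(int)
for k,m in(('blue',(abs(P[...,0]-.575)<.06)&(abs(P[...,1]+.11)<.05)&(P[...,2]<.08)&(abs(H[...,0]-115)<15)&(H[...,1]>120)),('yel',(abs(P[...,0]-.5)<.11)&(abs(P[...,1]-.31)<.11)&(abs(H[...,0]-27)<8)&(H[...,1]>120)&(P[...,2]>.045))):
    q=P[m];print(k,len(q),np.linalg.lstsq(np.c_[q[:,:2],np.ones(len(q))],q[:,2],rcond=None)[0])"
```

```text
t 7.5 pos [ 0.5464 -0.1108  0.1108] F [-0.1 -0.  -0.1] w -0.0
dp [27.6 87.7  1. ] dr [ 0.002 -0.003 -0.   ]
blue 170 [ 0.19214441 -0.05091021 -0.0548905 ]
yel 300 [ 0.17596466  0.08093489 -0.04723244]
```

Both rockers read on, at about +0.19 rad (blue) and +0.18 rad (yellow). Moving over the green key.

Call:
drive_tool(
  series=[
    {"fingers":1,"dp":[27.5,88,1],"dr":[0,0,0]},
    {"fingers":1,"dp":[27.5,88,1],"dr":[0,0,0]},
    {"fingers":1,"dp":[27.5,88,1],"dr":[0,0,0]},
    {"fingers":1,"dp":[27.5,88,1],"dr":[0,0,0]},
    {"fingers":1,"dp":[27.5,88,35],"dr":[0,0,0]},
    {"fingers":1,"dp":[27.5,88,45],"dr":[0,0,0]},
    {"fingers":1,"dp":[27.5,88,45],"dr":[0,0,0]},
  ],
)

```text
time: 8.25
eef_pos: [0.5708, -0.197, 0.0626]
ee_rot: [1.0, 0.0, -0.002, -0.0]
wrist_force: [0.2, 0.7, 0.4]
gripper_width: 0.0
```

```bash
python3 g.py .574 -.1985 .05 0; python3 -c "
from h import *
a,_=grab('side')
cv2.imwrite('pics/f.png',cv2.resize(a[120:220,170:300,::-1],(780,600)))"
```

```text
t 8.25 pos [ 0.5708 -0.197   0.0626] F [0.2 0.7 0.4] w 0.0
dp [ 3.2  1.5 12.6] dr [-0.001  0.004  0.001]
```

View pics/f.png

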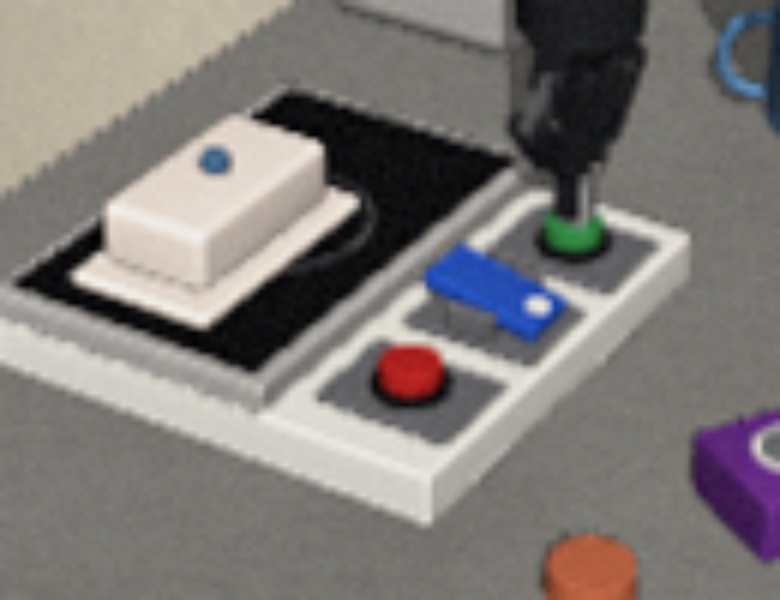

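The tip (575,215) is centred on the green key, and the blue dotted end is down. Pressing.

Call:
drive_tool(
  series=[
    {"fingers":1,"dp":[2,1,3],"dr":[0,0,0]},
    {"fingers":1,"dp":[2,1,7],"dr":[0,0,0]},
    {"fingers":1,"dp":[2,1,10],"dr":[0,0,0]},
    {"fingers":1,"dp":[2,1,12],"dr":[0,0,0]},
    {"fingers":1,"dp":[2,1,13],"dr":[0,0,0]},
    {"fingers":1,"dp":[2,1,13],"dr":[0,0,0]},
  ],
)

```text
time: 8.9
eef_pos: [0.5748, -0.1986, 0.0514]
ee_rot: [1.0, 0.0, -0.0, 0.0]
wrist_force: [2.5, 2.0, 4.6]
gripper_width: -0.001
```

Call:
drive_tool(
  series=[
    {"fingers":1,"dp":[0,0,1.5],"dr":[0,0,0]},
    {"fingers":1,"dp":[0,0,1.5],"dr":[0,0,0]},
    {"fingers":1,"dp":[0,0,1.5],"dr":[0,0,0]},
    {"fingers":1,"dp":[0,0,1.5],"dr":[0,0,0]},
    {"fingers":1,"dp":[0,0,1.5],"dr":[0,0,0]},
    {"fingers":1,"dp":[0,0,1.5],"dr":[0,0,0]},
    {"fingers":1,"dp":[0,0,1.5],"dr":[0,0,0]},
    {"fingers":1,"dp":[0,0,1.5],"dr":[0,0,0]},
  ],
)

```text
time: 9.7
eef_pos: [0.5749, -0.1987, 0.0509]
ee_rot: [1.0, 0.0, 0.0, 0.0]
wrist_force: [-1.4, 2.5, 12.1]
gripper_width: -0.0
```

Call:
drive_tool(
  series=[
    {"fingers":1,"dp":[0,0,0.5],"dr":[0,0,0]},
    {"fingers":1,"dp":[0,0,0.5],"dr":[0,0,0]},
    {"fingers":1,"dp":[0,0,-20],"dr":[0,0,0]},
    {"fingers":1,"dp":[0,0,-60],"dr":[0,0,0]},
    {"fingers":1,"dp":[0,0,-100],"dr":[0,0,0]},
    {"fingers":1,"dp":[0,0,-120],"dr":[0,0,0]},
    {"fingers":1,"dp":[0,0,-120],"dr":[0,0,0]},
  ],
)

```text
time: 10.4
eef_pos: [0.5759, -0.1994, 0.1739]
ee_rot: [1.0, 0.0, 0.002, 0.001]
wrist_force: [0.1, 0.2, -0.2]
gripper_width: 0.002
```

```bash
python3 g.py .574 -.1985 .05 0; python3 -c "
from h import *
a,d=grab('side');P=pts('side',d);H=cv2.cvtColor(a,cv2.COLOR_RGB2HSV).astype(int)
for k,m in(('blue',(abs(P[...,0]-.575)<.06)&(abs(P[...,1]+.11)<.05)&(P[...,2]<.08)&(abs(H[...,0]-115)<15)&(H[...,1]>120)),('yel',(abs(P[...,0]-.5)<.11)&(abs(P[...,1]-.31)<.11)&(abs(H[...,0]-27)<8)&(H[...,1]>120)&(P[...,2]>.045))):
    q=P[m];print(k,len(q),np.linalg.lstsq(np.c_[q[:,:2],np.ones(len(q))],q[:,2],rcond=None)[0])
for c in((.574,-.1985),(.574,-.0195)): print(np.median(P[...,2][np.hypot(P[...,0]-c[0],P[...,1]-c[1])<.013]))
cv2.imwrite('pics/z.png',cv2.resize(a[...,::-1],(800,600)))"
```

```text
t 10.4 pos [ 0.5759 -0.1994  0.1739] F [ 0.1  0.2 -0.2] w 0.0
dp [ -2.4  -1.2 123.8] dr [ 0.003 -0.004  0.001]
blue 170 [ 0.16964958 -0.08119789 -0.04516161]
yel 299 [ 0.19072113  0.0804889  -0.05409745]
0.197593744527926
0.05912511156256306
```

View pics/z.png

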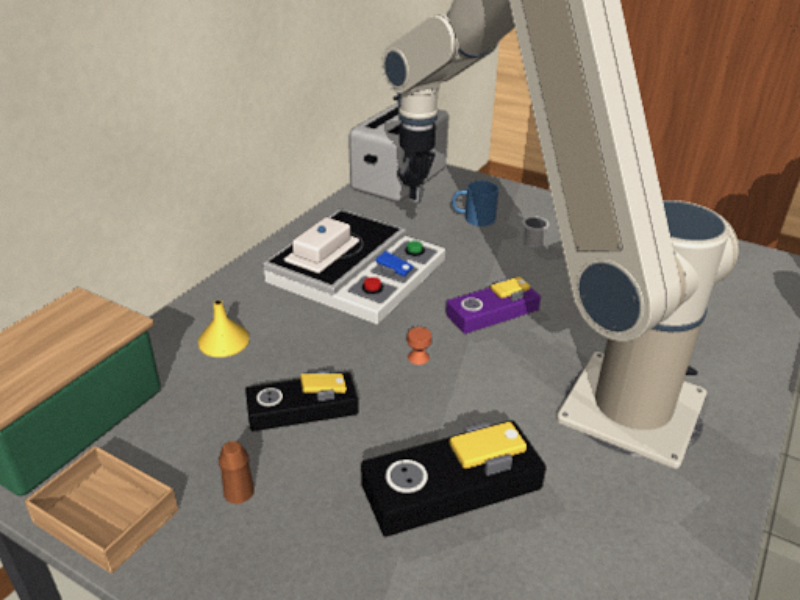

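Everything stands where it started: funnel (222,328), egg cup (419,344), salt pot (236,472), mug (480,203), infuser (536,231) and butter dish (322,243). Both rockers are on, the green key (415,247) and red key (373,285) are up, and the tool is clear. Handing in.

```bash
python3 -c "
from rig import bot;print(bot.sign_off())"
```

```text
the job is handed in; nothing more can be done
None
```

I pressed the yellow rocker on, then the blue rocker, then held the green key down for about a second and released it. The job is handed in at about 10.5 s on the robot's clock. No verdict came back.

- **Yellow rocker:** pressed to its stop (23 N) on the smaller black block; the last depth check read about +0.19 rad.
- **Blue rocker:** pressed to its stop (16 N); the last depth check read about +0.17 rad.
- **Green key:** the fingertip reached 0.051 m, which is right down, with 12 N during the hold.
- **Red key:** not touched; its top still measures 59 mm above the counter.
- **Everything else:** in the last picture the butter dish, infuser, funnel, mug, egg cup and salt pot stand where they began, and the tool is well clear with no force on it.

One check failed: the depth reading of the green key's height after release hit the gripper instead (0.198 m). That the key came back up rests on the picture and on the fingertip having been lifted clear.

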